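Read test cassettes through the filter stop of a strip reader

TASK

First slide the reader's shutter fully shut (its black, blank part over the light port), then seat every test cassette flat and fully home in a reader pocket of its own, nose in the nose recess. With all of them seated, slide the shutter to its next stop, the amber filter, so that it clicks in, leave it there for at least five seconds, and slide it fully shut again; never run it to the open stop while a cassette is loaded, as full light bleaches the strips. Then unload all the cassettes into the yellow tray, lying flat on its floor side by side and not stacked, leave the shutter shut, and do not disturb the bottle, the dish or the tube rack.

Things in the scene. Friction and masses are not known exactly. Their poses are not given: they have to be found in the camera images.
- reader: Strip reader fixed to the bench, white base 12 mm high from x = -36 to 136 and y = -122 to 122 mm about its origin, which is at bench level under the middle pocket. x roughly away from the robot, z up. Grey ribs (tops 19 mm above the bench) form three pockets 64 mm apart along y. Behind them runs a grey channel (x = 54 to 104 mm, top 28 mm high) carrying the shutter plate.
- light_port (a point): Round bright light port, 24 mm across, in the channel top at reader x = 79, y = -45 mm, 28 mm above the bench; the shutter plate slides over it. Near it at reader x = 124, y = -105 mm stands a black lamp post 18 x 22 mm, with a grey lamp barrel leaning towards the port; they reach 92 mm above the bench.
- pocket0 (a point): Pocket 0 of the reader: centre of the pocket floor, 12 mm above the bench, where a seated cassette's origin lies; axes as the reader's. The pocket is the cassette's outline with 2 mm of play on every side, 7 mm deep, its nose recess towards the reader's +x, so a seated cassette has its x along the reader's x.
- pocket1 (a point): Pocket 1 of the reader: centre of the pocket floor, 12 mm above the bench, where a seated cassette's origin lies; axes as the reader's. The pocket is the cassette's outline with 2 mm of play on every side, 7 mm deep, its nose recess towards the reader's +x, so a seated cassette has its x along the reader's x.
- pocket2 (a point): Pocket 2 of the reader: centre of the pocket floor, 12 mm above the bench, where a seated cassette's origin lies; axes as the reader's. The pocket is the cassette's outline with 2 mm of play on every side, 7 mm deep, its nose recess towards the reader's +x, so a seated cassette has its x along the reader's x.
- shutter (a joint): Shutter plate's travel along the reader's +y, m. A spring detent holds it in three stops: 0 shut (black blank over the port), 0.030 amber filter, 0.060 open hole. Starts at the open stop. Let go between stops it snaps to one (humps at about 0.015 and 0.045), settling within about 1 mm. Sliding takes up to about 6 N.
- shutter_handle (a point): Top centre of the plate's red upright handle: 30 mm along the reader's x, 10 mm thick along the reader's y, from 32.5 to 64.5 mm above the bench (this point: 64.5). It moves with the plate: reader x = 79 mm, y = 45 mm when shut, 75 at the filter stop, 105 when open.
- cassette0: Test cassette, about 60 g: white base 50 (x) x 36 x 10 mm, keyed nose 14 long, 18 wide, 10 high at +x (tip 39 mm from origin, yellow dot), upright blue fin over the origin: 10 mm thick along x, 28 along y, from 10 to 40 mm above the underside. Origin: centre of the 50 x 36 underside; z up. 2 or 3 of the four are present, base-down on the bench (z = 0), nose roughly away from the robot.
- cassette1: Test cassette, about 60 g: white base 50 (x) x 36 x 10 mm, keyed nose 14 long, 18 wide, 10 high at +x (tip 39 mm from origin, yellow dot), upright blue fin over the origin: 10 mm thick along x, 28 along y, from 10 to 40 mm above the underside. Origin: centre of the 50 x 36 underside; z up. 2 or 3 of the four are present, base-down on the bench (z = 0), nose roughly away from the robot.
- cassette2: Test cassette, about 60 g: white base 50 (x) x 36 x 10 mm, keyed nose 14 long, 18 wide, 10 high at +x (tip 39 mm from origin, yellow dot), upright blue fin over the origin: 10 mm thick along x, 28 along y, from 10 to 40 mm above the underside. Origin: centre of the 50 x 36 underside; z up. 2 or 3 of the four are present, base-down on the bench (z = 0), nose roughly away from the robot.
- cassette3: Test cassette, about 60 g: white base 50 (x) x 36 x 10 mm, keyed nose 14 long, 18 wide, 10 high at +x (tip 39 mm from origin, yellow dot), upright blue fin over the origin: 10 mm thick along x, 28 along y, from 10 to 40 mm above the underside. Origin: centre of the 50 x 36 underside; z up. 2 or 3 of the four are present, base-down on the bench (z = 0), nose roughly away from the robot.
- tray_in (a point): Centre of the inner floor of the yellow tray (fixed, 150 x 200 x 14 mm outside, walls 4 mm, floor about 4 mm thick); x along its 150 mm side, y along its 200 mm side. Inside it measures 142 x 192 mm, room for three cassettes side by side along y.
- bottle: Bystander: clear bottle with blue cap, 60 mm across, 130 mm high; origin at the centre of its underside.
- dish: Bystander: shallow glass dish, 84 mm across, 16 mm high; origin at the centre of its underside.
- tube_rack: Bystander: white tube rack 70 x 140 mm with blue-capped tubes up to 99 mm high; origin at the centre of its underside.
There are look-alikes about, which are no part of the job. Leave any red look-alike of the cassette3 alone. What is shaped like the cassette0 but brown is not meant.

How it is judged:
By the outcome, as a careful person would: the job done as asked, in the order asked, and still so for the second after the job is handed in, with the robot touching nothing.
Of cassette0, cassette1, cassette2, cassette3 only 2 to 3 are there at a start; the rules pass over those that are not, and their reading is None.
At some moment in a run one of cassette0, cassette1, cassette2, cassette3 may be knocked a few centimetres aside while the robot is not near it.
It also fails if it takes over 208 s, if anything falls off the work surface, if the arm or the gripper's body presses on something with over 40 N, if the wrist force passes 120 N, or if a joint passes its speed limit or range.

ROBOT

A 6-joint arm with a two-finger parallel gripper is mounted at the origin on the work surface. World frame = base frame: x ahead of the robot, y to its left, z up, the work surface at z = 0. Lengths are in m, angles in rad, forces in N, time in s.
With the tool pointing down it reaches from about 0.35 to 0.8 m from the base axis. Payload 7.3 kg.
Tool frame: the origin (TCP) lies midway between the tips of the shut fingers; the grasp point (between the pads) lies 19 mm behind it; z points along the fingers, y is the line along which they close (so a half turn about z gives the same grasp; the last joint's range is limited). The gripper opens to 85 mm and grips with 20 to 120 N. Pads are 22 mm wide; open, the fingers measure 114 mm over their backs; the gripper's body (76 mm by 85 mm) begins 54 mm behind the grasp point. The pads swing forward as they close: fully open they stand 13 mm farther back than shut.
Start: joints at [1.106, 0.342, 1.524, -0, 1.275, -0.146], TCP at [0.165, 0.499, 0.231] pointing down, gripper open.
Joint ranges: [-2.53, 2.53], [-0.77, 2.02], [0.04, 2.7], [-1, 4.14], [0.28, 2.66], [-3.11, 3.11]. Speed limits (rad/s): [2.57, 2.57, 3.14, 3.14, 3.14, 3.14].

INTERFACE

Orientations are given as a unit quaternion [x, y, z, w].
In Python, from rig import manip, fingers, camera, camera_info, workorder gives the robot as it stands. Calls block until the motion is done:
- manip.goto(position, orientation): joint-space move of the TCP to a pose.
- manip.line_to(position, orientation=None, rate=0.15, guard=None): straight line of the TCP; orientation=None keeps the orientation; rate is the mean speed in m/s. With guard (N) it stops when the force on the tool has changed by that much, and returns True; else False.
- manip.move_joints(angles): joint-space move.
- fingers.gripper_to(opening, newtons=None): opening from 0.0 (shut) to 1.0 (fully open); newtons is the grip in N (None keeps the last); returns when the fingers have stopped.
- manip.pause(seconds).
- manip.solve_ik(position, orientation): joint angles nearest the present ones, or None.
- camera(name): name is "scene" or "top"; returns the picture (480x640x3 uint8, red, green, blue); there is no depth.
- camera_info(name): a dict with "fx", "fy", "cx", "cy" (pixels), "k1" (the pictures are not rectified: a ray, as slopes to the right and down, at radius r is drawn at 1 + k1 r^2 times it, then the intrinsics apply), "extrinsics" (4x4, takes a point from camera to world coordinates). Camera axes: x right, y down, z forward; pixel columns grow to the right and rows downward; lengths in m; the calibration is good to about 2 mm. A picture is of the moment at which its call begins. camera_info takes no time and is no camera call.
A pose or a line that the arm cannot do raises manip.Unreachable and nothing moves.
- workorder.job_done(): hands the job in; it is judged then, once.
Readings, each from a call of its own:
- manip.read_time(): time.
- manip.read_joints(): joint angles.
- manip.read_joint_velocities(): joint speeds.
- manip.read_tau(): joint torques, N m.
- manip.read_eef_pos(): TCP position.
- manip.read_tcp_rot(): TCP orientation.
- manip.read_contact_force(): force on the tool from outside, world axes, zero at the start.
- manip.read_moment(): the same for the moment, N m.
- manip.read_gripper_width(): opening from 0.0 (shut) to 1.0 (fully open).
- manip.read_grasp_force(): force on a finger pad.
Only numpy, scipy, OpenCV 4.12 (cv2) and the standard library are available. Lean on these libraries where they do the work, as an engineer would, in place of code of your own. Each camera call takes 0.05 s, during which the arm holds its last target. There are 200 camera calls.

## Working session

There is one attempt and no reset: what is moved stays moved. The work goes in short steps, each a Python script; the robot and the scene stay as the last script left them, time stands still between calls to the robot, and variables do not carry over. Pictures are saved under pics/ and viewed, at most 14 in all, crops included, and the job is handed in when it is done.

```bash
ls; mkdir -p pics
python3 - <<'E'
from rig import manip, fingers, camera, camera_info
import cv2
for n in("scene","top"):
    cv2.imwrite(f"pics/{n}0.png",camera(n)[:,:,::-1]); print(n,camera_info(n))
print(manip.read_time(),manip.read_tcp_rot())
E
```

```text
pics
scene {'fx': 444.12573869849354, 'fy': 444.12573869849354, 'cx': 318.0901941068398, 'cy': 236.68676487736508, 'k1': -0.08893707764697238, 'extrinsics': array([[-0.51199629,  0.6178558 , -0.59675289,  1.11583418],
       [ 0.85879471,  0.38291191, -0.34036761,  0.24224064],
       [ 0.01820568, -0.68675518, -0.72666077,  0.78781525],
       [ 0.        ,  0.        ,  0.        ,  1.        ]])}
top {'fx': 502.3640721675673, 'fy': 502.3640721675673, 'cx': 320.5165316111901, 'cy': 232.8853146741389, 'k1': -0.06608599543464296, 'extrinsics': array([[ 0.01471589, -0.99633794,  0.0842268 ,  0.46999542],
       [-0.99980408, -0.01577756, -0.01195316, -0.07481956],
       [ 0.01323828, -0.0840344 , -0.99637491,  1.09074354],
       [ 0.        ,  0.        ,  0.        ,  1.        ]])}
0.1 [ 1.58714086e-01  9.87324351e-01 -6.50225496e-04 -2.05356623e-04]
```

View pics/top0.png

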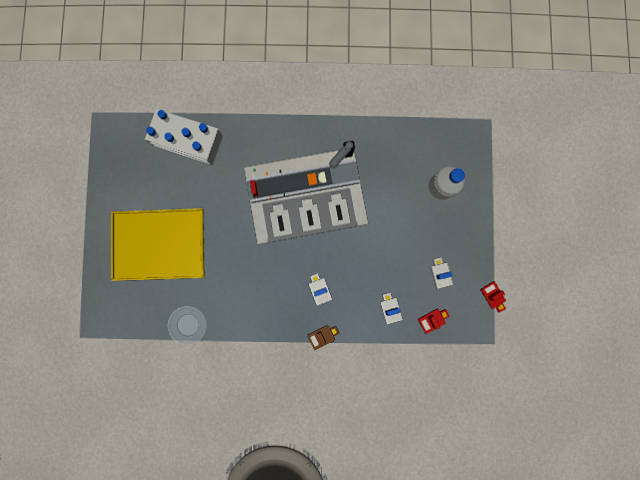

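View pics/scene0.png

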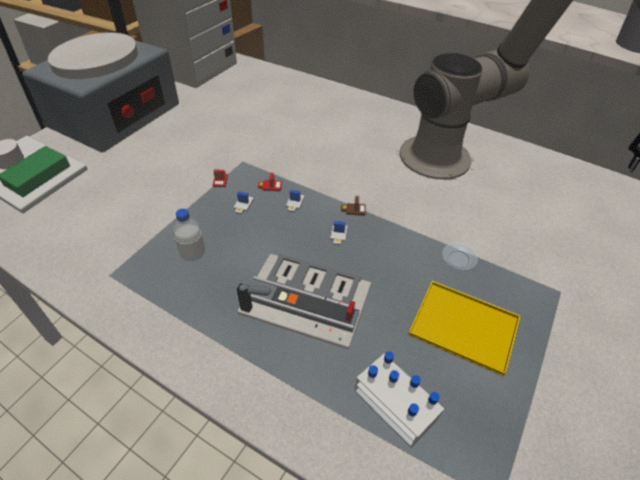

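The top view shows three blue-finned cassettes at about (319,289), (391,309) and (442,273). The reader is centred near (306,197) with its red handle at (253,187), which is the open stop. The tray is at (157,245), and the red and brown look-alikes are near the bottom. The scene view agrees. I'll zoom in for detail.

Run:
```python
import cv2,numpy as np
t=cv2.imread("pics/top0.png")
a=cv2.resize(t[140:250,235:375],None,fx=5,fy=5,interpolation=cv2.INTER_CUBIC)
cv2.imwrite("pics/c1.png",a)
b=cv2.resize(t[255:355,300:510],None,fx=3.8,fy=3.8,interpolation=cv2.INTER_CUBIC)
cv2.imwrite("pics/c2.png",b)
```

```text
(no output)
```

View pics/c1.png

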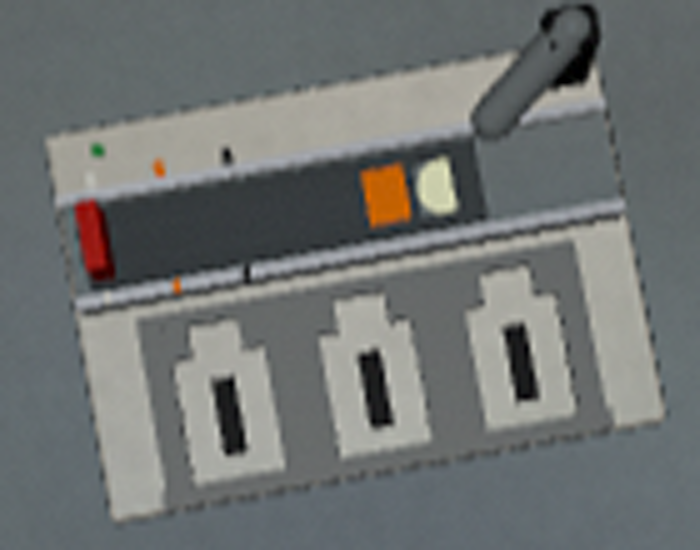

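View pics/c2.png

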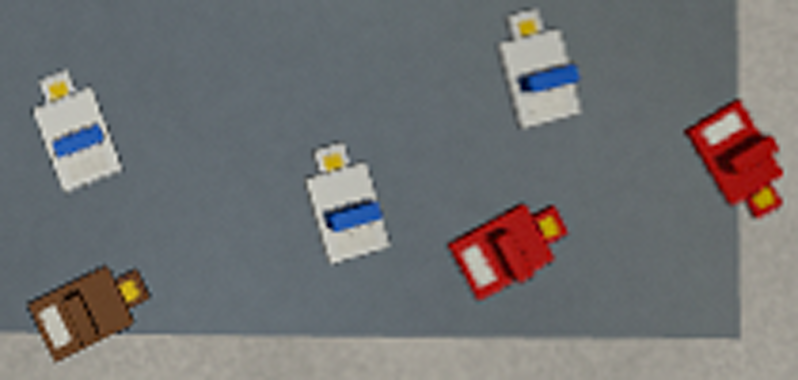

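The reader crop shows the three pocket floors as white blobs with black windows, at crop (230,403), (375,375) and (520,350). The handle is at the left end. All three cassettes are upright with their noses away from the robot.

```bash
cat > h.py <<'E'
from rig import manip, fingers, camera, camera_info, workorder
import numpy as np, cv2
from scipy.spatial.transform import Rotation as R
CI={n:camera_info(n) for n in("top","scene")}
def rays(px,n="top"):
    c=CI[n]; K=np.array([[c["fx"],0,c["cx"]],[0,c["fy"],c["cy"]],[0,0,1]])
    u=cv2.undistortPoints(np.asarray(px,float).reshape(-1,1,2),K,np.array([c["k1"],0,0,0.]))[:,0]
    E=c["extrinsics"]; return E[:3,3],np.c_[u,np.ones(len(u))]@E[:3,:3].T
def world(px,z,n="top"):
    o,d=rays(px,n); return (o+d*((z-o[2])/d[:,2])[:,None])[:,:2]
def proj(P,n="top"):
    c=CI[n]; E=np.linalg.inv(c["extrinsics"]); K=np.array([[c["fx"],0,c["cx"]],[0,c["fy"],c["cy"]],[0,0,1]])
    return cv2.projectPoints(np.atleast_2d(P).astype(float),cv2.Rodrigues(E[:3,:3])[0],E[:3,3],K,np.array([c["k1"],0,0,0.]))[0][:,0]
def snap(name=None,n="top"):
    im=camera(n)
    if name: cv2.imwrite(f"pics/{name}.png",im[:,:,::-1])
    return im
S=8  # upsampling for sub-pixel masks
def masks(im):
    h=cv2.cvtColor(im,cv2.COLOR_RGB2HSV).astype(int); H,s,v=h[...,0],h[...,1],h[...,2]
    return dict(white=(s<45)&(v>165),blue=(H>100)&(H<125)&(s>140)&(v>60),yellow=(H>18)&(H<32)&(s>140)&(v>120),
                red=((H<8)|(H>172))&(s>150)&(v>70))
def blobs(m,lo,hi):
    n,l,st,ce=cv2.connectedComponentsWithStats(m.astype(np.uint8))
    return [(l==i) for i in range(1,n) if lo<st[i,4]<hi]
def moments_w(m,z):
    """centroid and long-axis direction in world of a mask on plane z"""
    ys,xs=np.nonzero(m); P=world(np.c_[xs,ys],z); c=P.mean(0); w,V=np.linalg.eigh(np.cov((P-c).T))
    return c,V[:,1],P
def cassettes(im,z0=0.0):
    """[(x,y,yaw)] of cassettes lying with underside at z0 on the dark bench or in the tray"""
    M=masks(im); out=[]
    for b in blobs(M["blue"],15,400):
        ys,xs=np.nonzero(b); cx,cy=xs.mean(),ys.mean()
        win=np.zeros_like(b); win[max(0,int(cy)-30):int(cy)+31,max(0,int(cx)-26):int(cx)+27]=1
        u=((M["white"]|M["blue"]|M["yellow"])&win)
        u=cv2.morphologyEx(u.astype(np.uint8),cv2.MORPH_CLOSE,np.ones((3,3)))
        n,l=cv2.connectedComponents(u); k=l[int(round(cy)),int(round(cx))]
        if k==0: continue
        u=l==k; a=u.sum(); w=(u&M["white"]).sum()
        if not(250<a<800 and w>120 and (u&M["yellow"]).sum()>3): continue
        c,d,P=moments_w(u,z0+.005); y=moments_w(u&M["yellow"],z0+.01)[0]
        if d@(y-c)<0:d=-d
        o=c-.0039*d; yaw=np.arctan2(d[1],d[0])
        out.append((o[0],o[1],yaw,a,np.hypot(*(y-o))))
    return out
def quat(a):  # tool down, closing line at world angle a
    y=np.array([np.cos(a),np.sin(a),0]); z=np.array([0,0,-1.]); return R.from_matrix(np.c_[np.cross(y,z),y,z]).as_quat()
def best(p,a):
    j0=np.array(manip.read_joints()); c=[]
    for k in(0,np.pi):
        q=quat(a+k); j=manip.solve_ik(list(p),list(q))
        if j is not None: c.append((abs(j[5])+.3*abs(j[5]-j0[5]),q))
    return list(min(c,key=lambda t:t[0])[1])
E
python3 - <<'E'
from h import *
im=cv2.imread("pics/top0.png")[:,:,::-1].copy()
for c in cassettes(im): print("cas",np.round(c,4))
M=masks(im)
hsv=cv2.cvtColor(im,cv2.COLOR_RGB2HSV)
pk=[]
sub=np.zeros((480,640),bool); sub[195:245,255:360]=1
for b in blobs(M["white"]&sub,120,900):
    f=np.zeros(b.shape,np.uint8); cs,_=cv2.findContours(b.astype(np.uint8),0,2); cv2.drawContours(f,cs,-1,1,-1)
    c,d,P=moments_w(f>0,.012); print("blob",c.round(4),f.sum(),np.degrees(np.arctan2(d[1],d[0])).round(1), np.ptp(P,axis=0).round(3)); 
for b in blobs(M["red"],30,300): print("red",moments_w(b,.06)[0].round(4),b.sum())
for b in blobs(M["yellow"],2000,9000):
    P=world(cv2.findContours(b.astype(np.uint8),0,2)[0][0][:,0],.014); print("tray",cv2.minAreaRect(P.astype(np.float32)),b.sum())
print(hsv[222,281],hsv[232,281],hsv[235,300],hsv[200,300],hsv[290,316])
E
```

```text
cas [ 4.736e-01 -3.533e-01  2.974e-01  3.820e+02  3.030e-02]
cas [ 4.358e-01 -8.850e-02  3.819e-01  4.180e+02  2.980e-02]
cas [ 3.967e-01 -2.423e-01  2.921e-01  4.240e+02  3.040e-02]
blob [ 0.6109 -0.1258] 458 -168.2 [0.064 0.044]
blob [ 0.6209 -0.1641] 135 -173.4 [0.063 0.016]
blob [ 0.5982 -0.0628] 470 -168.5 [0.066 0.046]
blob [0.5804 0.0427] 339 -172.5 [0.087 0.028]
blob [ 0.5858 -0.    ] 470 -168.5 [0.065 0.046]
red [0.6507 0.0547] 61
tray ((0.5314080119132996, 0.2651556134223938), (0.1495097130537033, 0.19968146085739136), 3.012592077255249) 6304
[120  17  30] [ 35   9 173] [ 90   5 109] [ 90   7 104] [ 60   2 146]
```

Pocket spacing comes out at 64.1 mm, the handle matches its predicted spot within 0.5 mm, and the tray measures 149.5 x 199.7 mm. The measurements hold together, so I'll move the shutter first.

```bash
cat >> h.py <<'E'
YR=np.radians(11.3); RO=np.array([.5941,-.0637])
def rd(x,y,o=None):  # reader mm -> world xy
    c,s=np.cos(YR),np.sin(YR); return (RO if o is None else o)+np.array([c*x-s*y,s*x+c*y])/1000
TR=np.array([.5314,.2652]); YT=np.radians(3.0)
def tr(x,y):
    c,s=np.cos(YT),np.sin(YT); return TR+np.array([c*x-s*y,s*x+c*y])/1000
SAFE=.15
def above(xy,a,z=SAFE):
    q=best([*xy,z],a); manip.goto([*xy,z],q); return q
def shutter(y0,y1,hold=0):
    p=rd(79,y0); q=above(p,YR+np.pi/2,.12); fingers.gripper_to(.5)
    manip.line_to([*p,.039],q,rate=.12)
    fingers.gripper_to(0,40); w=manip.read_gripper_width()
    e=rd(79,y1); manip.line_to([*e,.039],q,rate=.05)
    f=manip.read_contact_force(); manip.pause(hold)
    fingers.gripper_to(.5); manip.line_to([*e,.12],q,rate=.15)
    print("shutter w",round(w,3),"f",np.round(f,1),"t",round(manip.read_time(),1))
E
python3 - <<'E'
from h import *
fingers.gripper_to(.5)
shutter(105,45)
im=snap("top1")
cv2.imwrite("pics/c3.png",cv2.resize(im[140:250,235:375,::-1],None,fx=5,fy=5))
E
```

```text
shutter w 0.108 f [-0.4 -1.5  5.4] t 6.9
```

View pics/c3.png

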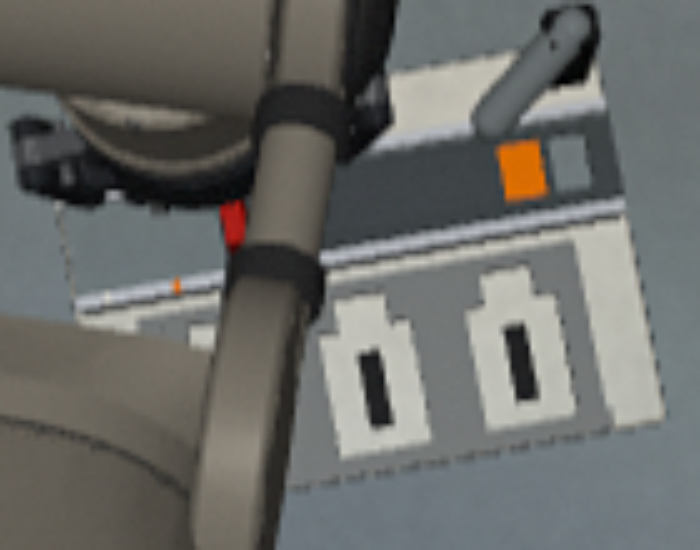

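The shutter is shut: black covers the port, and the amber window sits at crop (523,170), off the port. Next I'll centre cassette A by squeezing it on both axes, then look again to get the camera-to-robot offset.

```bash
cat >> h.py <<'E'
PARK=[1.106,.342,1.524,0,1.275,-.146]
def look(name=None):
    manip.move_joints(PARK); return snap(name)
GZ=.015  # tip above cassette underside when gripping the fin
def centre(c,z0=0.):
    """squeeze the fin along y, then close along x; leaves the fin gripped along x"""
    xy,yaw=np.array(c[:2]),c[2]
    fingers.gripper_to(.75); q=above(xy,yaw+np.pi/2,.1); manip.line_to([*xy,z0+GZ],q,rate=.12)
    fingers.gripper_to(0,20); w1=manip.read_gripper_width(); fingers.gripper_to(.75)
    manip.line_to([*xy,z0+.06],q,rate=.15)
    q=best([*xy,z0+.06],yaw); manip.goto([*xy,z0+.06],q); manip.line_to([*xy,z0+GZ],q,rate=.12)
    fingers.gripper_to(0,40); w2=manip.read_gripper_width(); print("grip w",round(w1,3),round(w2,3)); return q
E
python3 - <<'E'
from h import *
cs=cassettes(look()); print(np.round(cs,4))
c=min(cs,key=lambda c:abs(c[1]+.0885)); q=centre(c)
fingers.gripper_to(.6); manip.line_to([c[0],c[1],.1],q)
cs=cassettes(look("top2")); d=min(cs,key=lambda k:abs(k[1]+.0885)); print("offset",np.round(np.array(d)-c,4),manip.read_time())
E
```

```text
[[ 4.737e-01 -3.533e-01  2.987e-01  3.840e+02  3.020e-02]
 [ 4.358e-01 -8.850e-02  3.783e-01  4.170e+02  2.990e-02]
 [ 3.967e-01 -2.423e-01  2.921e-01  4.240e+02  3.020e-02]]
grip w 0.322 0.106
offset [ 2.1e-03  1.1e-03  1.6e-03  1.0e+00 -3.0e-04] 20.4
```

The camera reads 2.1 mm and 1.1 mm beyond the robot's frame in x and y. I'll apply that offset everywhere and load cassette A into pocket 2.

```bash
cat >> h.py <<'E'
OFF=np.array([.0021,.0011]); RO=RO-OFF; TR=TR-OFF
def fix(c): return (c[0]-OFF[0],c[1]-OFF[1],c[2])
def place(xy,yaw,z0,pre=.012):
    """lower the held cassette onto height z0; returns rest height error (m)"""
    q=above(xy,yaw,.13); manip.line_to([*xy,z0+GZ+pre],q,rate=.15)
    hit=manip.line_to([*xy,z0+GZ-.002],q,rate=.02,guard=6)
    e=manip.read_eef_pos()[2]-(z0+GZ); print("place hit",hit,"dz",round(e,4),"f",np.round(manip.read_contact_force(),1)); return e,q
def release(xy,q):
    fingers.gripper_to(.5); manip.line_to([*xy,.13],q,rate=.2)
def load(c,i):
    q=centre(fix(c)); manip.line_to([*fix(c)[:2],.1],q,rate=.15)
    xy=rd(0,64*(i-1)); e,q=place(xy,YR,.012); return xy,q,e
E
python3 - <<'E'
from h import *
cs=cassettes(look()); c=min(cs,key=lambda k:abs(k[1]+.0885))
xy,q,e=load(c,2)
if e<.002: release(xy,q); look("top3")
im=cv2.imread("pics/top3.png"); cv2.imwrite("pics/c4.png",cv2.resize(im[140:250,235:375],None,fx=5,fy=5)); print(manip.read_time())
E
```

```text
grip w 0.321 0.11
place hit True dz 0.0005 f [-0.8  0.5  4.7]
34.1917
```

View pics/c4.png

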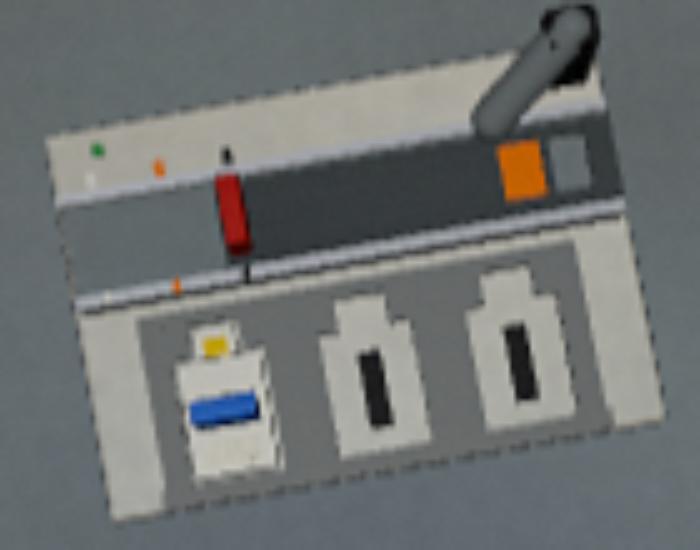

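Cassette A is seated in pocket 2, centred at crop (228,405), and the handle lines up with the black mark. Next come the other two.

Run:
```python
from h import *
for i,y0 in((1,-.242),(0,-.353)):
    cs=[k for k in cassettes(look()) if np.hypot(*(np.array(k[:2])-rd(0,0)))>.12]
    c=min(cs,key=lambda k:abs(k[1]-y0)); print(np.round(c,4))
    xy,q,e=load(c,i)
    if e>.002: print("STUCK",i); break
    release(xy,q)
im=look("top4")[:,:,::-1]; cv2.imwrite("pics/c5.png",cv2.resize(im[140:250,235:375],None,fx=5,fy=5)); print(manip.read_time())
```

```text
[ 3.967e-01 -2.423e-01  2.921e-01  4.240e+02  3.020e-02]
grip w 0.322 0.109
place hit True dz 0.0005 f [-0.4  0.7  3.8]
[ 4.737e-01 -3.533e-01  2.979e-01  3.810e+02  3.020e-02]
grip w 0.322 0.107
place hit True dz 0.0006 f [0.  1.  4.1]
64.0833
```

View pics/c5.png

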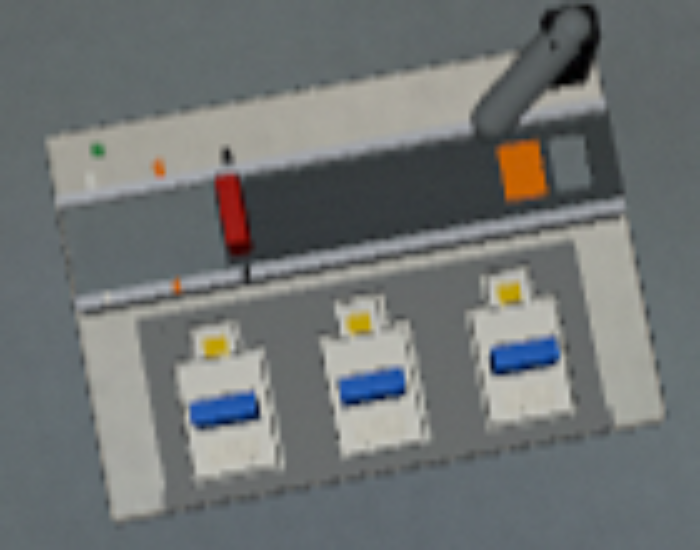

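All three are seated, at crop (230,405), (374,378) and (520,352). Next is the filter stop, where I'll check it before shutting again.

Run:
```python
from h import *
shutter(45,75)
im=look("top5")[:,:,::-1]; cv2.imwrite("pics/c6.png",cv2.resize(im[140:250,235:375],None,fx=5,fy=5))
r=[moments_w(b,.06)[0] for b in blobs(masks(im[:,:,::-1].copy())["red"],30,300)]
print([x.round(4) for x in r],(rd(79,75)+OFF).round(4)); manip.pause(6); print(manip.read_time())
```

```text
shutter w 0.107 f [-1.   0.8  6.3] t 69.9
[array([0.6564, 0.0257])] [0.6569 0.0253]
78.4083
```

View pics/c6.png

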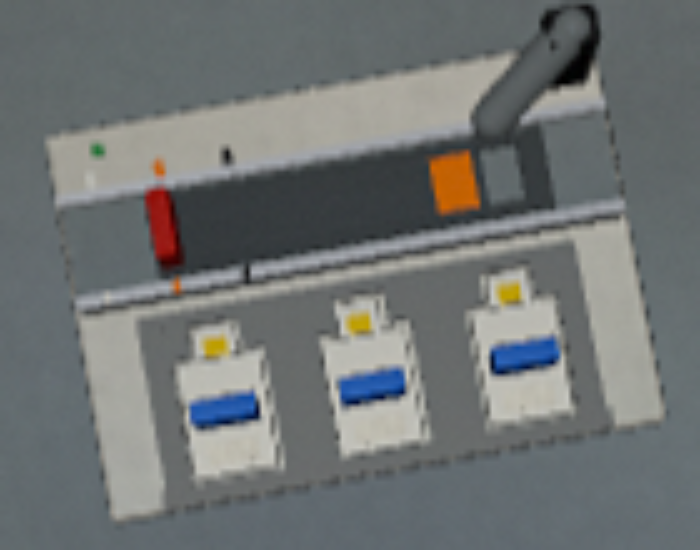

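The handle is level with the amber mark and the filter is over the port, held for over 6 s. Now I'll shut it and unload, checking fin positions before each pick.

Run:
```python
from h import *
def fins(im,z): return np.array([moments_w(b,z)[0]-OFF for b in blobs(masks(im)["blue"],15,400)])
shutter(75,45)
for i,s in((2,60),(1,0),(0,-60)):
    im=look(); f=fins(im,.045); xy=rd(0,64*(i-1)); d=np.linalg.norm(f-xy,axis=1).min(); print("fin off",d.round(4))
    if d>.007: cv2.imwrite("pics/bad.png",im[:,:,::-1]); print("MOVED",i); break
    fingers.gripper_to(.5); q=above(xy,YR,.12); manip.line_to([*xy,.012+GZ],q,rate=.12); fingers.gripper_to(0,40); w=manip.read_gripper_width()
    manip.line_to([*xy,.12],q,rate=.12); print("w",round(w,3))
    if w<.08: print("MISSED"); break
    t=tr(-7,s); e,q=place(t,YT,.004); release(t,q)
look("top6"); snap("scene6","scene"); print(manip.read_time())
```

```text
shutter w 0.108 f [0.1 0.7 5.3] t 84.2
fin off 0.0007
w 0.109
place hit True dz 0.0008 f [0.3 0.6 5.1]
fin off 0.0025
w 0.108
place hit True dz 0.0009 f [-0.7 -0.3  4.5]
fin off 0.0009
w 0.106
place hit True dz 0.0009 f [-1.4  0.2  4.1]
118.0667
```

View pics/top6.png

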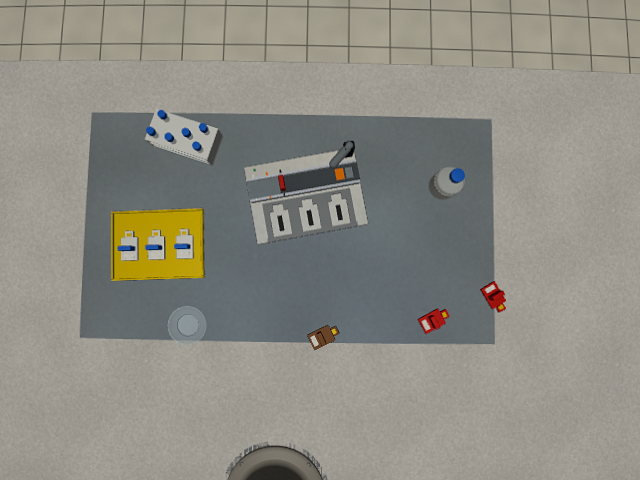

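View pics/scene6.png

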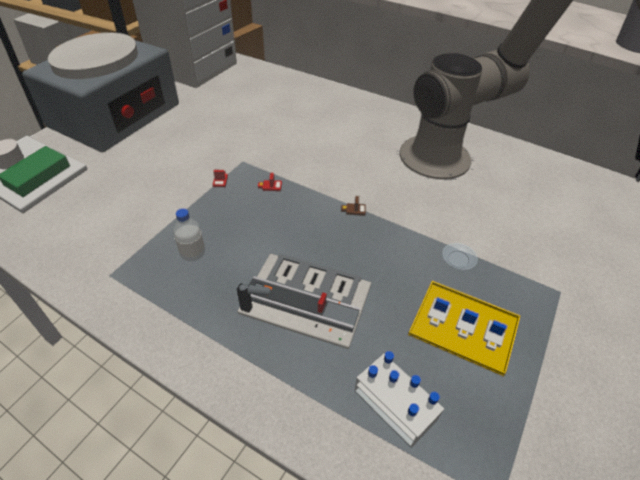

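All three cassettes lie flat in the tray at (128,247), (155,246) and (184,245). The shutter is shut with its handle at (282,184), and the bottle, dish, rack and look-alikes haven't moved. I'll hand it in.

```bash
python3 -c "
from h import *
print(workorder.job_done())"
```

```text
the job is handed in; nothing more can be done
None
```

The job is handed in at about 118 s of the 208 s limit: shutter shut, three cassettes seated, filter stop held for over 8 s, shutter shut again, all three cassettes flat in the tray, and nothing else disturbed in the final pictures; the judge's verdict was not shown.

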